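# Sweep the loose caps off the capping board into the collecting box

### The job

Clear the capping board: with the fingers, sweep the three loose blue caps across the board and off its open edge, so that all three drop into the wooden collecting box alongside. Only push them, do not pick them up, and leave the two small amber bottles on the board and everything else on the bench standing where they are.

Things in the scene. Friction and masses are not known exactly. Their poses are not given: they have to be found in the camera images.
- station: Fixed grey capping station on the bench, turned by its yaw; origin on the bench (z 0), own z up. Its flat aluminium board spans own x -140 to +140, own y -150 to +130 mm, top 60 mm above the bench. Rims 6 mm thick, 12 mm high stand on the board inside its -y, -x and +x sides; the +y edge is open and flush.
- board_edge (a point): middle of the board's open edge, on the board's top surface (60 mm above the bench); axes as the station's
- box_floor (a point): centre of the inner floor of the open-topped pale wooden collecting box fixed against the board's open edge; axes as the station's. Inside: station x -132 to +132, station y +130 to +228 mm, floor 6 mm above the bench; its other three walls are 8 mm thick, 75 mm high (15 mm above the board)
- vial_a: small amber glass bottle with black cap, diameter 23 mm, height about 50 mm, 30 g, standing loose on the board among the caps; origin at the centre of its underside
- vial_b: a second bottle just like vial_a, also standing loose on the board among the caps
- amber_jar: large loose amber bottle with blue cap, diameter 84 mm, height about 160 mm, standing on the bench to the left of the station; origin at the centre of its underside
- dropper: loose clear glass bottle with white cap, diameter 34 mm, height about 90 mm, on the bench to the left; origin at the centre of its underside
- beaker: loose empty glass beaker, diameter 72 mm, height 90 mm, on the bench to the right; origin at the centre of its underside
- cap_a_center (a point): centre of a loose blue screw cap, a disc 32 mm across, 18 mm high, about 12 g, lying flat on the board (this point 9 mm above it); it slides when pushed. Caps and vials start in five lanes along the station's y, 50 mm apart in its x, one thing in each, at varied y, so each lane is clear to the open edge
- cap_b_center (a point): centre of a loose blue screw cap, a disc 32 mm across, 18 mm high, about 12 g, lying flat on the board (this point 9 mm above it); it slides when pushed. Caps and vials start in five lanes along the station's y, 50 mm apart in its x, one thing in each, at varied y, so each lane is clear to the open edge
- cap_c_center (a point): centre of a loose blue screw cap, a disc 32 mm across, 18 mm high, about 12 g, lying flat on the board (this point 9 mm above it); it slides when pushed. Caps and vials start in five lanes along the station's y, 50 mm apart in its x, one thing in each, at varied y, so each lane is clear to the open edge
- cap_a: the same blue cap as cap_a_center; origin at the centre of the end it lies on
- cap_b: the same blue cap as cap_b_center; origin at the centre of the end it lies on
- cap_c: the same blue cap as cap_c_center; origin at the centre of the end it lies on

How it is judged:
By the outcome, as a careful person would: the job done as asked, in the order asked, and still so for the second after the job is handed in, with the robot touching nothing.
It also fails if it takes over 58 s, if anything falls off the work surface, if the arm or the gripper's body presses on something with over 40 N, if the wrist force passes 120 N, or if a joint passes its speed limit or range.

### The arm

A 7-joint arm with a two-finger parallel gripper is mounted at the origin on the work surface. World frame = base frame: x ahead of the robot, y to its left, z up, the work surface at z = 0. Lengths are in m, angles in rad, forces in N, time in s.
With the tool pointing down it reaches from about 0.4 to 0.85 m from the base axis. Payload 10.4 kg.
Tool frame: the origin (TCP) lies midway between the tips of the shut fingers; the grasp point (between the pads) lies 19 mm behind it; z points along the fingers, y is the direction in which the jaws open and shut (so a half turn about z gives the same grasp; the last joint's range is limited). The gripper opens to 85 mm and grips with 20 to 120 N. Pads are 22 mm wide; open, the fingers measure 114 mm over their backs; the gripper's body (76 mm by 85 mm) begins 54 mm behind the grasp point. The pads swing forward as they close: fully open they stand 13 mm farther back than shut.
Start: joints at [1.283, 0.332, -0.065, 1.46, 0.022, 1.35, -0.088], TCP at [0.164, -0.603, 0.231] pointing down, gripper open.
Joint ranges: [-2.6, 2.6], [-0.5, 2.12], [-1.47, 1.34], [0.16, 2.42], [-1.27, 4.41], [0.06, 2.06], [-2.6, 2.6]. Speed limits (rad/s): [2.22, 2.22, 2.79, 2.79, 3.14, 3.14, 3.14].

### API

Orientations are given as a unit quaternion [x, y, z, w].
In Python, from workcell import manip, camera, camera_info, workorder, nets gives the robot as it stands.
- The arm moves only by the tool apply_moves, never from a script. Its argument "commands" is a list of rows, each a list of 5 numbers: the shift along the tool's x, y, z in m, then the turn about the tool's z in degrees, then the gripper command: -1 is fully open, 1 is shut, values between are in proportion. A call has 1 to 5 rows; each row shifts and turns the pose as measured when the row begins, along the tool's axes as they then stand; what a row does not reach is not made up. A row lasts 1/12 s, in which the tool goes at most 41.7 mm and 7.16 degrees, less where a joint would pass 70% of its speed; a pose out of reach is approached as far as the arm can. A call is refused whole if a number of a shift passes 0.0417 or a number of a turn 7.16, either way. A call with a gripper value outside its range is refused whole. The fingers move at their own pace and stop on an object; "squeeze" is the grip in N (left out, the last holds). Time passes only in rows, so rows that do not move let the fingers close. It gives the time, the measured TCP pose, the force and the opening at its end, in the units of the state.
- manip.get_obs(): the state, without advancing time (a new reading comes with each control period).
- camera(name): name is "side" or "top"; returns (picture, depth): 384x512x3 uint8, red, green, blue; 384x512 float32, m along the optical axis (not along the pixel's ray), 0 where there is no reading.
- camera_info(name): a dict with "camera_matrix" (3x3 intrinsics, pixels), "xyz" and "rotation" of the camera in the world. Camera axes: x right, y down, z forward; pixel columns grow to the right and rows downward; lengths in m; the calibration is good to about 2 mm. A picture is of the moment at which its call begins. camera_info takes no time and is no camera call.
- workorder.hand_in(): hands the job in, once; it reports no verdict.
Trained networks look in the newest picture that a camera, given by its name, has taken for a name from the list of things; names that differ only in an ending like _2 or _b are one class to them, and where a whole thing is asked for, a point or a joint stands for the part that bears it (a point fixed in the world has none). Each returns a list of dicts, best first, with "conf" (0 to 1); they miss things now and then, are a little off and sometimes report something else, mostly with a low value. They report only what shows in the picture. A call takes as long as a camera call.
- nets.look_for(camera, thing): "rect" ([left, top, width, height] in pixels, round what is visible of it).
- nets.place_of(camera, thing): "xy" ([column, row] in pixels: a listed point, or the origin of a listed thing).
The state is a dict: "clock": time; "joint_pos": joint angles; "joint_velocities": joint speeds; "tau": joint torques, N m; "position": TCP position; "ee_rot": TCP orientation; "ft_force": force on the tool from outside, world axes, zero at the start; "torque": the same for the moment, N m; "grip_width": opening from 0.0 (shut) to 1.0 (fully open).
Only numpy, scipy, OpenCV 4.12 (cv2) and the standard library are available. Lean on these libraries where they do the work, as an engineer would, in place of code of your own. Each camera call takes 0.05 s, during which the arm holds its last target. There are 200 camera calls.

## Working session

There is one attempt and no reset: what is moved stays moved. The work goes in short steps, Python scripts to look and compute and a tool call to move; the robot and the scene stay as the last step left them, time stands still between calls to the robot, and variables do not carry over. Pictures are saved under pics/ and viewed, about 8 in all and at most 12, crops included, and the job is handed in when it is done.

Besides the shell and the picture viewer there is one more tool, called in YAML: its name, and indented under it one key for each argument. apply_moves: Moves the arm, as the interface text tells. Its arguments: {"type":"object","properties":{"commands":{"type":"array","items":{"type":"array","items":{"type":"number"}}},"squeeze":{"type":"number"}},"required":["commands"]}

```bash
mkdir -p pics; cat > h.py <<'E'
import numpy as np, cv2
from workcell import manip, camera, camera_info, workorder, nets
def ray(cam,uv):
    c=camera_info(cam);K=np.array(c["camera_matrix"]);R=np.array(c["rotation"])
    if R.shape!=(3,3):
        from scipy.spatial.transform import Rotation as Ro
        R=Ro.from_quat(R).as_matrix()
    return np.array(c["xyz"]),R@np.linalg.solve(K,[uv[0],uv[1],1.])
def onz(cam,uv,z):
    o,d=ray(cam,uv);return o+d*(z-o[2])/d[2]
def save(cam,fn,s=1.5):
    p,d=camera(cam);cv2.imwrite("pics/"+fn,cv2.resize(p[:,:,::-1],None,fx=s,fy=s));return p,d
E
python3 - <<'E'
from h import *
print(manip.get_obs()); print(camera_info("top"))
for c in("top","side"):
    save(c,c+"0.png")
    for t,z in(("cap_a_center",.069),("vial_a",.06),("board_edge",.06),("box_floor",.006),("station",0)):
        for r in nets.place_of(c,t):print(c,t,round(r["conf"],2),np.round(r["xy"],1),np.round(onz(c,r["xy"],z),4))
E
```

```text
{'clock': 0.0, 'joint_pos': array([ 1.28340602,  0.33286576, -0.06471454,  1.4609516 ,  0.02160881,
        1.3499358 , -0.08848578]), 'joint_velocities': array([ 1.44368573e-03, -7.52384655e-04, -5.34084264e-04,  2.08194360e-04,
        8.08607477e-04, -1.00728291e-03, -2.74074294e-05]), 'tau': array([ 1.33077569e-04, -6.25450087e+01,  4.96214046e-02, -3.91615891e+01,
        1.62492902e-02,  9.73666931e-03,  3.42761450e-05]), 'position': array([ 0.16346298, -0.60283837,  0.2305149 ]), 'ee_rot': array([ 9.91244917e-01,  1.32034006e-01, -1.33210111e-04, -7.20031241e-04]), 'ft_force': array([ 0.02639953,  0.14053888, -0.32238165]), 'torque': array([0.05758861, 0.02054781, 0.05738245]), 'grip_width': 0.999411717268487}
{'camera_matrix': array([[358.9868192 ,   0.        , 257.35745995],
       [  0.        , 358.9868192 , 190.64918247],
       [  0.        ,   0.        ,   1.        ]]), 'xyz': array([ 0.27743225, -0.0186447 ,  1.1967438 ]), 'rotation': array([ 0.72432144, -0.68020932,  0.07790484, -0.08126848])}
top cap_a_center 0.62 [307.1 214.5] [ 0.4683 -0.1676  0.069 ]
top vial_a 0.48 [275.8 201.9] [ 0.5046 -0.0667  0.06  ]
top vial_a 0.41 [271.5 170.1] [ 0.6102 -0.0471  0.06  ]
top board_edge 0.71 [244.7 188.9] [0.5412 0.0365 0.06  ]
top board_edge 0.27 [271.1 170.3] [ 0.6095 -0.0458  0.06  ]
top box_floor 0.93 [233.  192.4] [0.5391 0.0779 0.006 ]
top station 0.6 [282.3 189. ] [ 0.5629 -0.0891  0.    ]
side cap_a_center 0.6 [242.  224.3] [ 0.4815 -0.1534  0.069 ]
side vial_a 0.59 [250.8 208.9] [ 0.5103 -0.0637  0.06  ]
side vial_a 0.57 [282.3 206.7] [ 0.609  -0.0537  0.06  ]
side board_edge 0.85 [260.8 190.3] [0.5477 0.0435 0.06  ]
side board_edge 0.41 [281.8 206.1] [ 0.6078 -0.0503  0.06  ]
side box_floor 0.73 [257.  195.6] [0.5389 0.0946 0.006 ]
side station 0.86 [270.9 231.6] [ 0.5719 -0.1014  0.    ]
```

View pics/top0.png

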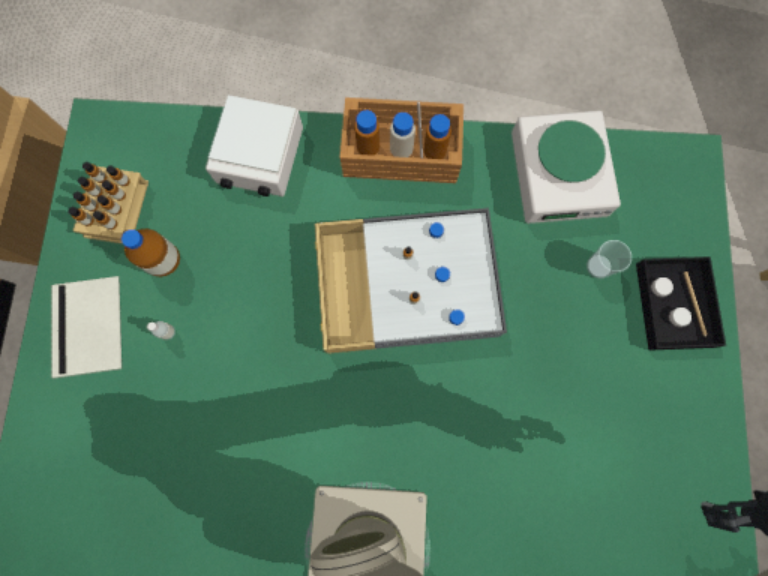

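View pics/side0.png

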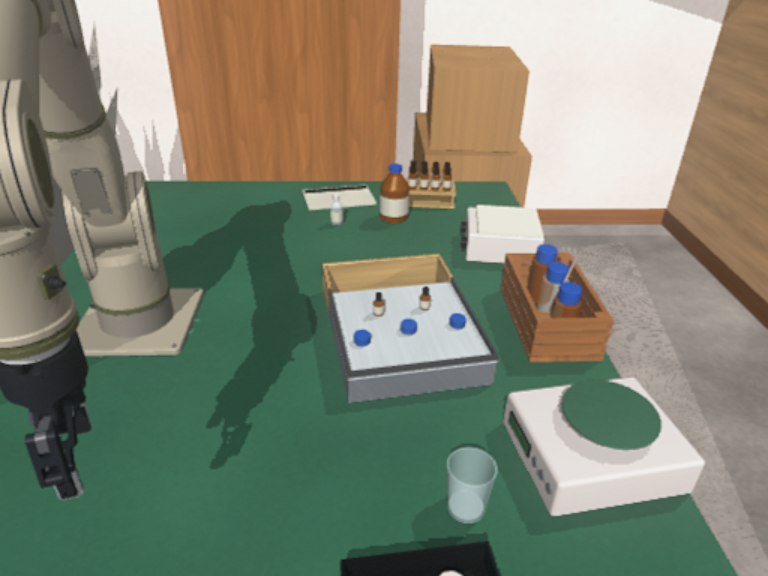

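The top view shows the blue caps at about (436,230), (442,274) and (456,317), with the bottles between them at (408,253) and (414,297), in the 1.5x picture. The box is on the left, world +y. The nets' points agree with this. I'll refine the caps and board pose from depth.

```bash
cat >> h.py <<'E'
def cloud(cam):
    p,d=camera(cam);v,u=np.mgrid[:384,:512]
    o,_=ray(cam,(0,0));D=np.array([ray(cam,q)[1]-0 for q in((0,0),(1,0),(0,1))])
    return p,d,o+(D[0]+u[...,None]*(D[1]-D[0])+v[...,None]*(D[2]-D[0]))*d[...,None]
def blobs(P,m):
    n,l,s,c=cv2.connectedComponentsWithStats(m.astype(np.uint8));return [(s[i,4],P[l==i]) for i in range(1,n) if s[i,4]>8]
E
python3 - <<'E'
from h import *
for cam in("top","side"):
    p,d,P=cloud(cam);h=cv2.cvtColor(p,cv2.COLOR_RGB2HSV)
    x,y,z=P[...,0],P[...,1],P[...,2];reg=(x>.38)&(x<.72)&(y>-.27)&(y<.2)
    b=reg&(abs(z-.06)<.004)
    xy=P[b][:,:2].astype(np.float32);xy=xy[(xy[:,1]<.06)]
    r=cv2.minAreaRect(xy);print(cam,"board",len(xy),r,cv2.boxPoints(r).round(3).tolist(),np.median(P[b][:,2]))
    blue=reg&(h[...,0]>95)&(h[...,0]<125)&(h[...,1]>150)&(z>.05)
    for n,q in blobs(P,blue):
        t=q[q[:,2]>.073];print("cap",n,len(t),t.mean(0).round(4),(t.min(0)+t.max(0))/2,np.ptp(t,axis=0).round(3))
    for n,q in blobs(P,reg&(z>.085)&(z<.13)):print("vial",n,q.mean(0).round(4),q.max(0).round(3))
E
```

```text
top board 5781 ((0.5634898543357849, -0.08252127468585968), (0.2764987349510193, 0.3140026032924652), 8.97138500213623) [[0.4020000100135803, 0.050999999046325684], [0.45100000500679016, -0.2590000033378601], [0.7250000238418579, -0.2160000056028366], [0.6759999990463257, 0.09399999678134918]] 0.05930682457673764
cap 63 58 [ 0.668  -0.1054  0.0772] [ 0.66827695 -0.10433151  0.07783213] [0.027 0.026 0.009]
cap 68 60 [ 0.5691 -0.1232  0.0772] [ 0.56989492 -0.12288386  0.07759939] [0.027 0.029 0.008]
cap 70 63 [ 0.4775 -0.1568  0.0776] [ 0.47782293 -0.15628862  0.07816285] [0.026 0.027 0.01 ]
vial 39 [ 0.6087 -0.0467  0.0977] [ 0.619 -0.038  0.114]
vial 41 [ 0.5117 -0.0652  0.0982] [ 0.521 -0.056  0.113]
side board 4207 ((0.5645828247070312, -0.1025451123714447), (0.277325838804245, 0.2887451946735382), 9.371247291564941) [[0.40400001406669617, 0.017000000923871994], [0.45100000500679016, -0.2680000066757202], [0.7250000238418579, -0.22200000286102295], [0.6779999732971191, 0.06199999898672104]] 0.06068974410782102
cap 74 58 [ 0.6693 -0.1107  0.0779] [ 0.66891592 -0.10856108  0.07729004] [0.028 0.038 0.008]
cap 75 61 [ 0.5702 -0.1279  0.0776] [ 0.57118411 -0.12550771  0.07695352] [0.027 0.03  0.008]
cap 85 62 [ 0.4782 -0.1613  0.0782] [ 0.47840799 -0.15969554  0.07738422] [0.028 0.029 0.008]
vial 57 [ 0.6091 -0.0506  0.0972] [ 0.62  -0.037  0.114]
vial 58 [ 0.5118 -0.0707  0.0962] [ 0.523 -0.062  0.112]
```

The board yaw is about 9.2°. Lane spacing comes out at 49 mm and the cap tops at 78 mm, which matches the specification. My plan is to open the fingers about 17 mm across the lane as a cradle, with tool x along station +y, and sweep each cap in turn.

apply_moves:
  commands:
    - [0.036, -0.018, 0, -7, 0.6]
    - [0.038, -0.013, 0, -7, 0.6]
    - [0.039, -0.008, 0, -7, 0.6]
    - [0.04, -0.003, 0, -7, 0.6]
    - [0.04, 0.001, 0, -7, 0.6]

```text
clock: 1.12
position: [0.309, -0.4734, 0.23]
ee_rot: [0.905, 0.424, -0.003, 0.0]
ft_force: [1.9, -0.2, 0.3]
grip_width: 0.3
```

apply_moves:
  commands:
    - [0.039, 0.006, 0, -7, 0.6]
    - [0.038, 0.011, 0, -7, 0.6]
    - [0.036, 0.016, 0, -7, 0.6]
    - [0.034, 0.02, 0, -7, 0.6]
    - [0.031, 0.024, 0, -7, 0.6]

```text
clock: 1.53
position: [0.4632, -0.3364, 0.2304]
ee_rot: [0.731, 0.682, -0.003, 0.001]
ft_force: [-0.1, -0.5, 0.0]
grip_width: 0.199
```

```bash
cat >> h.py <<'E'
from scipy.spatial.transform import Rotation as Ro
def st():
    o=manip.get_obs();p=o["position"];R=Ro.from_quat(o["ee_rot"]).as_matrix()
    a=np.radians(9.2);s=p[0]*np.cos(a)+p[1]*np.sin(a);t=-p[0]*np.sin(a)+p[1]*np.cos(a)
    print("t%.2f s%.4f t%.4f z%.4f yaw%.2f grip%.2f"%(o["clock"],s,t,p[2],np.degrees(np.arctan2(R[1,0],R[0,0])),o["grip_width"]),o["ft_force"].round(1),o["joint_pos"].round(2));return R,s,t,p[2]
def to(s,t,z):
    R,a,b,c=st();f=np.radians(9.2)
    d=np.array([(s-a)*np.cos(f)-(t-b)*np.sin(f),(s-a)*np.sin(f)+(t-b)*np.cos(f),z-c])
    print("tool shift",(R.T@d).round(4))
E
python3 -c "
from h import *
to(.6424,-.268,.2)"
```

```text
t1.53 s0.4035 t-0.4061 z0.2304 yaw86.06 grip0.20 [-0.1 -0.5  0. ] [ 0.92  0.25 -0.45  1.59  0.12  1.33  0.39]
tool shift [0.189  0.2014 0.0286]
```

apply_moves:
  commands:
    - [0.03, 0.032, 0.004, -6.5, 0.6]
    - [0.026, 0.034, 0.004, -6.5, 0.6]
    - [0.023, 0.037, 0.004, 0, 0.6]
    - [0.023, 0.037, 0.004, 0, 0.6]
    - [0.023, 0.037, 0.004, 0, 0.6]

```text
clock: 1.95
position: [0.6195, -0.2001, 0.2123]
ee_rot: [0.642, 0.767, -0.003, 0.003]
ft_force: [0.2, -0.8, -0.6]
grip_width: 0.201
```

```bash
python3 -c "
from h import *
to(.6424,-.268,.12)"
```

```text
t1.95 s0.5796 t-0.2966 z0.2123 yaw100.12 grip0.20 [ 0.2 -0.8 -0.6] [ 0.63  0.45 -0.54  1.39  0.24  1.36  0.26]
tool shift [0.0284 0.0634 0.092 ]
```

apply_moves:
  commands:
    - [0.014, 0.03, 0.02, 0.9, 0.6]
    - [0.011, 0.028, 0.03, 0, 0.6]
    - [0, 0, 0.03, 0, 0.6]
    - [0, 0, 0, 0, 0.6]
    - [0, 0, 0, 0, 0.6]

```text
clock: 2.37
position: [0.6799, -0.1527, 0.1307]
ee_rot: [0.643, 0.766, 0.0, 0.003]
ft_force: [0.3, -0.1, 0.9]
grip_width: 0.204
```

```bash
python3 -c "
from h import *
to(.6424,-.268,.064)"
```

```text
t2.37 s0.6467 t-0.2594 z0.1307 yaw99.91 grip0.20 [ 0.3 -0.1  0.9] [ 0.51  0.61 -0.53  1.35  0.31  1.26  0.14]
tool shift [-0.0083 -0.0047  0.0667]
```

apply_moves:
  commands:
    - [-0.008, -0.005, 0.02, 0.7, 0.6]
    - [0, 0, 0.02, 0, 0.6]
    - [0, 0, 0.016, 0, 0.6]
    - [0, 0, 0.008, 0, 0.6]
    - [0, 0, 0, 0, 0.6]

```text
clock: 2.78
position: [0.6779, -0.1682, 0.0748]
ee_rot: [0.651, 0.759, 0.001, 0.008]
ft_force: [-0.9, 0.4, 0.8]
grip_width: 0.204
```

```bash
python3 -c "
from h import *
to(.6424,-.235,.064);save('side','side1.png',1.5);p=cv2.imread('pics/side1.png')[330:530,420:780] if 0 else cv2.imread('pics/side1.png')[200:420,300:620];cv2.imwrite('pics/side1.png',cv2.resize(p,None,fx=2,fy=2))"
```

```text
t2.78 s0.6423 t-0.2744 z0.0748 yaw98.81 grip0.20 [-0.9  0.4  0.8] [ 0.52  0.65 -0.51  1.4   0.34  1.16  0.12]
tool shift [ 0.0395 -0.0002  0.0104]
```

View pics/side1.png

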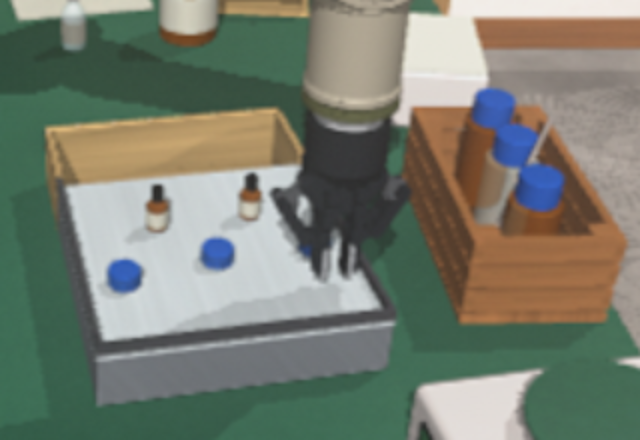

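The picture shows the fingers behind the right cap. The knuckles flare wide across the lane, low enough to hit a 50 mm bottle. I'll raise, turn a quarter so the jaw axis lies along the lane, and shut the fingers. That leaves a 22 mm profile across the lane.

apply_moves:
  commands:
    - [0, 0, -0.035, 0, 1]
    - [0, 0, -0.035, 0, 1]
    - [0, 0, 0, 7, 1]
    - [0, 0, 0, 7, 1]
    - [0, 0, 0, 7, 1]

```text
clock: 3.25
position: [0.6787, -0.1704, 0.1598]
ee_rot: [0.781, 0.624, 0.006, 0.012]
ft_force: [-0.2, 0.1, -0.6]
grip_width: -0.001
```

apply_moves:
  commands:
    - [0, 0, 0, 7, 1]
    - [0, 0, 0, 7, 1]
    - [0, 0, 0, 7, 1]
    - [0, 0, 0, 7, 1]
    - [0, 0, 0, 7, 1]

```text
clock: 3.67
position: [0.6816, -0.172, 0.1742]
ee_rot: [0.935, 0.354, 0.015, 0.013]
ft_force: [-0.2, -0.4, 0.3]
grip_width: -0.001
```

apply_moves:
  commands:
    - [0, 0, 0, 7, 1]
    - [0, 0, 0, 7, 1]
    - [0, 0, 0, 6, 1]
    - [0, 0, 0, 0, 1]
    - [0, 0, 0, 0, 1]

```text
clock: 4.08
position: [0.684, -0.1727, 0.1869]
ee_rot: [0.983, 0.179, 0.024, 0.013]
ft_force: [-0.0, -0.0, 0.5]
grip_width: 0.003
```

```bash
python3 -c "
from h import *
to(.6424,-.264,.066)"
```

```text
t4.08 s0.6476 t-0.2798 z0.1869 yaw20.72 grip0.00 [-0.  -0.   0.5] [ 0.38  0.51 -0.29  1.32  0.16  1.28 -1.12]
tool shift [-0.007  -0.0205  0.1201]
```

apply_moves:
  commands:
    - [-0.004, -0.01, 0.02, 6, 1]
    - [-0.003, -0.01, 0.02, 5.5, 1]
    - [0, 0, 0.02, 0, 1]
    - [0, 0, 0.01, 0, 1]
    - [0, 0, 0, 0, 1]

```text
clock: 4.5
position: [0.6775, -0.1573, 0.1215]
ee_rot: [0.996, 0.084, 0.03, 0.011]
ft_force: [0.9, -0.5, 0.5]
grip_width: -0.005
```

```bash
python3 -c "
from h import *
R=to(.6424,-.264,.066);print(Ro.from_quat(manip.get_obs()['ee_rot']).as_matrix()[:,2])"
```

```text
t4.50 s0.6436 t-0.2636 z0.1215 yaw9.70 grip-0.00 [ 0.9 -0.5  0.5] [ 0.35  0.53 -0.26  1.44  0.15  1.13 -1.34]
tool shift [-0.0045 -0.0011  0.0553]
[ 0.06202055 -0.01776045 -0.99791684]
```

apply_moves:
  commands:
    - [-0.004, 0, 0.02, 0.5, 1]
    - [0, 0, 0.02, 0, 1]
    - [0, 0, 0.012, 0, 1]
    - [0, 0, 0.004, 0, 1]
    - [0, 0, 0, 0, 1]

```text
clock: 4.92
position: [0.6803, -0.1606, 0.0697]
ee_rot: [0.996, 0.084, 0.033, 0.012]
ft_force: [-0.2, -0.9, -0.1]
grip_width: 0.002
```

```bash
python3 -c "
from h import *
R=to(.6424,-.264,.066)"
```

```text
t4.92 s0.6458 t-0.2673 z0.0697 yaw9.75 grip0.00 [-0.2 -0.9 -0.1] [ 0.35  0.58 -0.25  1.48  0.17  1.04 -1.35]
tool shift [-0.0036 -0.0034  0.0033]
```

apply_moves:
  commands:
    - [-0.003, -0.008, 0.002, 0.5, 1]
    - [0, -0.015, 0.001, 0, 1]
    - [0, -0.015, 0, 0, 1]
    - [0, -0.015, 0, 0, 1]
    - [0, -0.015, 0, 0, 1]

```text
clock: 5.33
position: [0.6676, -0.0928, 0.0689]
ee_rot: [0.996, 0.078, 0.036, 0.013]
ft_force: [-0.6, 0.1, 0.1]
grip_width: 0.0
```

```bash
python3 -c "
from h import *
R=to(.6424,-.04,.067)
save('side','side2.png',1.5);p=cv2.imread('pics/side2.png')[200:420,300:620];cv2.imwrite('pics/side2.png',cv2.resize(p,None,fx=2,fy=2))"
```

```text
t5.33 s0.6442 t-0.1983 z0.0689 yaw8.98 grip0.00 [-0.6  0.1  0.1] [ 0.27  0.53 -0.27  1.56  0.18  1.   -1.47]
tool shift [-0.0025 -0.1583 -0.0034]
```

View pics/side2.png

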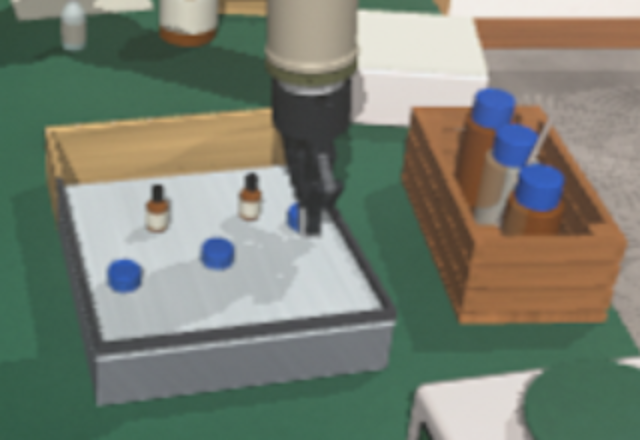

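The finger is behind the right cap, which is moving straight and sits beside the near bottle with clearance. I'll check the lateral offset numerically on the next stop.

apply_moves:
  commands:
    - [-0.001, -0.015, 0, 0, 1]
    - [-0.001, -0.015, 0, 0, 1]
    - [0, -0.015, 0, 0, 1]
    - [0, -0.015, 0, 0, 1]
    - [0, 0, 0, 0, 1]

```text
clock: 5.8
position: [0.6559, -0.0175, 0.0723]
ee_rot: [0.996, 0.084, 0.04, 0.011]
ft_force: [-0.2, 0.8, 0.1]
grip_width: 0.001
```

```bash
cat >> h.py <<'E'
def caps(cam="top"):
    p,d,P=cloud(cam);h=cv2.cvtColor(p,cv2.COLOR_RGB2HSV);x,y,z=P[...,0],P[...,1],P[...,2]
    reg=(x>.38)&(x<.72)&(y>-.27)&(y<.25);a=np.radians(9.2)
    S=lambda q:"s%.4f t%.4f z%.4f"%(q[0]*np.cos(a)+q[1]*np.sin(a),-q[0]*np.sin(a)+q[1]*np.cos(a),q[2])
    for n,q in blobs(P,reg&(h[...,0]>95)&(h[...,0]<125)&(h[...,1]>150)):
        print("cap",n,S(q[q[:,2]>q[:,2].max()-.005].mean(0)))
    for n,q in blobs(P,reg&(z>.085)&(z<.113)&(h[...,0]<25)):print("vial",n,S(q.mean(0)))
E
python3 -c "
from h import *
R=to(.6424,-.04,.067);caps();caps('side')"
```

```text
t5.80 s0.6447 t-0.1222 z0.0723 yaw9.66 grip0.00 [-0.2  0.8  0.1] [ 0.18  0.49 -0.3   1.61  0.19  0.99 -1.58]
tool shift [-0.002  -0.0823  0.0028]
cap 32 s0.4455 t-0.2373 z0.0779
cap 12 s0.6350 t-0.0938 z0.0781
cap 75 s0.5424 t-0.2166 z0.0786
cap 83 s0.4466 t-0.2353 z0.0788
vial 34 s0.5927 t-0.1489 z0.0914
vial 34 s0.4941 t-0.1531 z0.0916
```

apply_moves:
  commands:
    - [-0.001, -0.012, 0.004, 0, 1]
    - [-0.001, -0.015, 0.002, 0, 1]
    - [0, -0.015, 0.001, 0, 1]
    - [0, -0.015, 0.001, 0, 1]
    - [0, -0.015, 0.001, 0, 1]

```text
clock: 6.32
position: [0.6526, 0.0344, 0.0691]
ee_rot: [0.996, 0.072, 0.049, 0.02]
ft_force: [-0.0, -0.2, -0.2]
grip_width: 0.0
```

```bash
python3 -c "
from h import *
R=to(.6424,-.04,.067);caps()"
```

```text
t6.32 s0.6498 t-0.0704 z0.0691 yaw8.42 grip0.00 [-0.  -0.2 -0.2] [ 0.09  0.47 -0.3   1.64  0.22  0.96 -1.72]
tool shift [-0.0079 -0.0303 -0.0001]
cap 68 s0.5415 t-0.2120 z0.0779
cap 68 s0.4463 t-0.2312 z0.0775
vial 13 s0.5906 t-0.1488 z0.0976
```

```bash
python3 -c "
from h import *
caps('side');save('side','side3.png',1.5);p=cv2.imread('pics/side3.png')[200:420,300:620];cv2.imwrite('pics/side3.png',cv2.resize(p,None,fx=2,fy=2))"
```

```text
cap 76 s0.5426 t-0.2163 z0.0787
cap 85 s0.4459 t-0.2346 z0.0788
vial 40 s0.5924 t-0.1487 z0.0950
vial 34 s0.4938 t-0.1523 z0.0911
```

View pics/side3.png

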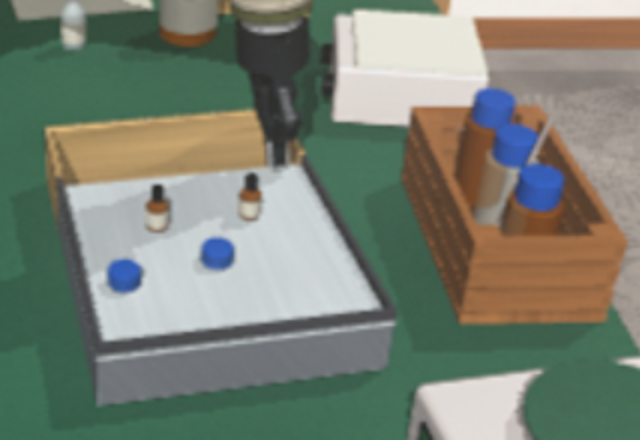

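The cap is no longer on the board and the bottles haven't moved. I'll push a little further to make sure it went over, then lift.

apply_moves:
  commands:
    - [-0.005, -0.012, 0, 0, 1]
    - [-0.003, -0.012, 0, 0, 1]
    - [0, 0, -0.03, 0, 1]
    - [0, 0, -0.035, 0, 1]
    - [0, 0.03, -0.02, 0, 1]

```text
clock: 6.88
position: [0.6282, 0.0391, 0.1453]
ee_rot: [0.996, 0.077, 0.04, 0.017]
ft_force: [1.5, 1.7, 0.0]
grip_width: 0.004
```

```bash
python3 -c "
from h import *
R=to(.5415,-.269,.15);caps()"
```

```text
t6.88 s0.6264 t-0.0618 z0.1453 yaw8.95 grip0.00 [1.5 1.7 0. ] [ 0.1   0.36 -0.32  1.62  0.17  1.1  -1.68]
tool shift [-0.0834  0.2078 -0.0026]
cap 68 s0.5427 t-0.2137 z0.0803
cap 70 s0.4481 t-0.2314 z0.0795
vial 23 s0.5911 t-0.1449 z0.0925
vial 13 s0.4942 t-0.1535 z0.0965
```

apply_moves:
  commands:
    - [-0.016, 0.04, -0.012, 0, 1]
    - [-0.017, 0.04, -0.003, 0, 1]
    - [-0.017, 0.04, 0, 0, 1]
    - [-0.016, 0.04, 0, 0, 1]
    - [-0.016, 0.038, 0, 0, 1]

```text
clock: 7.35
position: [0.5791, -0.1658, 0.1655]
ee_rot: [0.996, 0.078, 0.045, 0.019]
ft_force: [1.0, 0.1, -0.8]
grip_width: -0.0
```

```bash
python3 -c "
from h import *
R=to(.5424,-.267,.068);caps();caps('side')"
```

```text
t7.35 s0.5451 t-0.2563 z0.1655 yaw9.10 grip-0.00 [ 1.   0.1 -0.8] [ 0.39  0.27 -0.23  1.69  0.08  1.09 -1.27]
tool shift [-0.0112  0.0064  0.0972]
cap 37 s0.6516 t-0.0306 z0.0379
cap 68 s0.5406 t-0.2114 z0.0791
vial 27 s0.5920 t-0.1434 z0.0928
vial 32 s0.4947 t-0.1467 z0.0955
cap 76 s0.5421 t-0.2160 z0.0782
cap 84 s0.4462 t-0.2350 z0.0786
vial 27 s0.5952 t-0.1494 z0.0914
vial 35 s0.4935 t-0.1530 z0.0911
```

Cap A is in the box, with its top at z 38 mm, so it is standing on its rim. Now cap B.

apply_moves:
  commands:
    - [-0.005, 0.003, 0.025, 0, 1]
    - [-0.003, 0.003, 0.025, 0, 1]
    - [-0.003, 0, 0.025, 0, 1]
    - [0, 0, 0.015, 0, 1]
    - [0, 0, 0.004, 0, 1]

```text
clock: 7.87
position: [0.5743, -0.186, 0.0681]
ee_rot: [0.996, 0.068, 0.045, 0.021]
ft_force: [-0.1, 0.6, -0.5]
grip_width: 0.0
```

```bash
python3 -c "
from h import *
R=to(.5424,-.24,.068)"
```

```text
t7.87 s0.5372 t-0.2754 z0.0681 yaw7.94 grip0.00 [-0.1  0.6 -0.5] [ 0.4   0.37 -0.21  1.78  0.12  0.9  -1.29]
tool shift [ 0.0044 -0.0355 -0.0012]
```

apply_moves:
  commands:
    - [0.004, -0.006, 0, -1.2, 1]
    - [0.001, -0.012, 0, 0, 1]
    - [0, -0.015, 0, 0, 1]
    - [0, -0.015, 0, 0, 1]
    - [0, -0.015, 0, 0, 1]

```text
clock: 8.28
position: [0.5699, -0.119, 0.0668]
ee_rot: [0.996, 0.078, 0.045, 0.022]
ft_force: [0.2, -0.1, -0.1]
grip_width: -0.0
```

```bash
python3 -c "
from h import *
R=to(.5424,-.04,.067);caps();caps('side')"
```

```text
t8.28 s0.5436 t-0.2086 z0.0668 yaw9.09 grip-0.00 [ 0.2 -0.1 -0.1] [ 0.32  0.33 -0.24  1.84  0.14  0.89 -1.4 ]
tool shift [-0.0015 -0.1684 -0.0089]
cap 38 s0.6525 t-0.0314 z0.0389
vial 26 s0.5924 t-0.1435 z0.0940
vial 25 s0.4941 t-0.1438 z0.0948
cap 13 s0.5331 t-0.1729 z0.0771
cap 84 s0.4466 t-0.2354 z0.0786
vial 34 s0.5927 t-0.1483 z0.0917
vial 35 s0.4935 t-0.1530 z0.0911
```

apply_moves:
  commands:
    - [-0.001, -0.015, -0.0005, 0, 1]
    - [0, -0.015, -0.0005, 0, 1]
    - [0, -0.015, -0.0005, 0, 1]
    - [0, -0.015, -0.0005, 0, 1]
    - [0, -0.015, -0.0005, 0, 1]

```text
clock: 8.8
position: [0.5596, -0.0404, 0.0712]
ee_rot: [0.995, 0.079, 0.049, 0.023]
ft_force: [-0.9, -0.8, 0.2]
grip_width: 0.001
```

```bash
python3 -c "
from h import *
R=to(.5424,-.04,.067);caps();caps('side')"
```

```text
t8.80 s0.5460 t-0.1294 z0.0712 yaw9.26 grip0.00 [-0.9 -0.8  0.2] [ 0.21  0.29 -0.28  1.89  0.16  0.88 -1.56]
tool shift [-0.0039 -0.0895 -0.001 ]
cap 39 s0.6517 t-0.0299 z0.0383
cap 69 s0.4476 t-0.2316 z0.0779
cap 9 s0.5354 t-0.0950 z0.0767
cap 85 s0.4456 t-0.2351 z0.0794
vial 32 s0.5927 t-0.1484 z0.0925
vial 34 s0.4941 t-0.1529 z0.0914
```

apply_moves:
  commands:
    - [-0.002, -0.014, 0.0005, 0, 1]
    - [-0.002, -0.015, 0, 0, 1]
    - [-0.001, -0.016, 0, 0, 1]
    - [-0.001, -0.018, 0, 0, 1]
    - [-0.001, -0.018, 0, 0, 1]

```text
clock: 9.32
position: [0.5435, 0.0361, 0.0703]
ee_rot: [0.995, 0.077, 0.053, 0.025]
ft_force: [-0.4, -0.1, 0.6]
grip_width: 0.001
```

```bash
python3 -c "
from h import *
R=to(.5424,-.04,.067);caps('side')"
```

```text
t9.32 s0.5423 t-0.0512 z0.0703 yaw9.05 grip0.00 [-0.4 -0.1  0.6] [ 0.1   0.26 -0.32  1.93  0.19  0.87 -1.74]
tool shift [-0.0003 -0.0114  0.0026]
cap 84 s0.4466 t-0.2344 z0.0792
vial 9 s0.5279 t-0.0502 z0.0941
vial 33 s0.5929 t-0.1486 z0.0913
vial 35 s0.4935 t-0.1531 z0.0912
```

Cap B has gone over the edge. One more small push, then up and back to cap C's lane.

apply_moves:
  commands:
    - [0, -0.014, 0, 0, 1]
    - [0, 0, -0.03, 0, 1]
    - [0, 0, -0.035, 0, 1]
    - [0, 0.03, -0.03, 0, 1]
    - [-0.016, 0.036, -0.004, 0, 1]

```text
clock: 9.78
position: [0.5248, -0.0017, 0.174]
ee_rot: [0.995, 0.087, 0.053, 0.023]
ft_force: [0.1, -1.3, 0.4]
grip_width: 0.003
```

```bash
python3 -c "
from h import *
R=to(.446,-.287,.16);caps()"
```

```text
t9.78 s0.5178 t-0.0856 z0.1740 yaw10.12 grip0.00 [ 0.1 -1.3  0.4] [ 0.18  0.09 -0.31  1.88  0.09  1.07 -1.56]
tool shift [-0.0761  0.1996  0.0173]
cap 70 s0.4466 t-0.2299 z0.0779
vial 16 s0.4934 t-0.1525 z0.0962
```

apply_moves:
  commands:
    - [-0.015, 0.039, 0, 0.9, 1]
    - [-0.015, 0.039, 0, 0, 1]
    - [-0.015, 0.039, 0, 0, 1]
    - [-0.014, 0.039, 0, 0, 1]
    - [-0.014, 0.038, 0, 0, 1]

```text
clock: 10.25
position: [0.4814, -0.2074, 0.1802]
ee_rot: [0.995, 0.077, 0.057, 0.025]
ft_force: [1.4, 0.2, 0.5]
grip_width: -0.001
```

```bash
python3 -c "
from h import *
R=to(.446,-.285,.068);caps();caps('side')"
```

```text
t10.25 s0.4420 t-0.2817 z0.1802 yaw9.05 grip-0.00 [1.4 0.2 0.5] [ 0.42  0.06 -0.11  1.9   0.01  1.06 -1.11]
tool shift [-0.0083 -0.0033  0.112 ]
cap 39 s0.6522 t-0.0319 z0.0386
cap 37 s0.5442 t-0.0265 z0.0390
cap 71 s0.4242 t-0.2144 z0.2630
vial 29 s0.5919 t-0.1431 z0.0947
vial 34 s0.4946 t-0.1468 z0.0953
cap 85 s0.4465 t-0.2348 z0.0791
vial 33 s0.5930 t-0.1492 z0.0916
vial 35 s0.4932 t-0.1535 z0.0920
```

apply_moves:
  commands:
    - [-0.002, 0, 0.03, 0, 1]
    - [-0.002, 0, 0.03, 0, 1]
    - [-0.002, 0, 0.025, 0, 1]
    - [0, 0, 0.015, 0, 1]
    - [0, 0, 0.005, 0, 1]

```text
clock: 10.77
position: [0.4871, -0.2251, 0.0759]
ee_rot: [0.996, 0.067, 0.06, 0.029]
ft_force: [0.7, 0.8, 0.8]
grip_width: 0.0
```

```bash
python3 -c "
from h import *
R=to(.446,-.26,.068)"
```

```text
t10.77 s0.4448 t-0.3001 z0.0759 yaw7.92 grip0.00 [0.7 0.8 0.8] [ 0.43  0.2  -0.09  1.98  0.03  0.83 -1.12]
tool shift [-0.0006 -0.0405  0.0052]
```

apply_moves:
  commands:
    - [0.001, -0.012, 0.005, -1.2, 1]
    - [0, -0.014, 0.003, 0, 1]
    - [0, -0.015, 0, 0, 1]
    - [0, -0.015, 0, 0, 1]
    - [-0.001, -0.015, 0, 0, 1]

```text
clock: 11.18
position: [0.4779, -0.1539, 0.0639]
ee_rot: [0.995, 0.077, 0.06, 0.031]
ft_force: [0.2, 0.2, -0.5]
grip_width: -0.002
```

```bash
python3 -c "
from h import *
R=to(.446,-.04,.067);caps('side')"
```

```text
t11.18 s0.4472 t-0.2284 z0.0639 yaw9.14 grip-0.00 [ 0.2  0.2 -0.5] [ 0.34  0.15 -0.15  2.07  0.07  0.79 -1.26]
tool shift [-0.001  -0.1877 -0.0166]
vial 34 s0.5927 t-0.1491 z0.0925
vial 34 s0.4936 t-0.1523 z0.0912
```

apply_moves:
  commands:
    - [-0.001, -0.015, -0.003, 0, 1]
    - [-0.001, -0.015, -0.0015, 0, 1]
    - [-0.001, -0.015, -0.001, 0, 1]
    - [-0.001, -0.015, -0.001, 0, 1]
    - [-0.001, -0.015, -0.001, 0, 1]

```text
clock: 11.65
position: [0.4617, -0.0723, 0.0702]
ee_rot: [0.994, 0.082, 0.063, 0.032]
ft_force: [0.4, -0.1, 0.3]
grip_width: -0.003
```

```bash
python3 -c "
from h import *
R=to(.446,-.04,.067);caps('side');caps()"
```

```text
t11.65 s0.4442 t-0.1452 z0.0702 yaw9.66 grip-0.00 [ 0.4 -0.1  0.3] [ 0.24  0.07 -0.22  2.15  0.09  0.79 -1.45]
tool shift [ 0.0023 -0.1051 -0.0044]
vial 37 s0.5930 t-0.1491 z0.0911
vial 32 s0.4937 t-0.1528 z0.0913
cap 38 s0.6526 t-0.0319 z0.0388
cap 38 s0.5467 t-0.0281 z0.0376
vial 26 s0.5919 t-0.1431 z0.0924
```

apply_moves:
  commands:
    - [0.001, -0.014, 0.001, 0.4, 1]
    - [0, -0.015, 0, 0, 1]
    - [-0.001, -0.016, 0, 0, 1]
    - [-0.001, -0.018, -0.0005, 0, 1]
    - [-0.001, -0.018, -0.0005, 0, 1]

```text
clock: 12.17
position: [0.4516, 0.007, 0.0695]
ee_rot: [0.994, 0.078, 0.069, 0.034]
ft_force: [0.7, -0.7, -0.4]
grip_width: 0.004
```

apply_moves:
  commands:
    - [0, -0.013, 0, 0, 1]
    - [0, -0.01, 0, 0, 1]
    - [0, 0, 0, 0, 1]

```text
clock: 12.42
position: [0.4489, 0.0336, 0.0699]
ee_rot: [0.994, 0.081, 0.071, 0.034]
ft_force: [-0.5, 0.0, -0.0]
grip_width: -0.008
```

```bash
python3 -c "
from h import *
R=to(.446,-.04,.067);caps('side');caps()"
```

```text
t12.42 s0.4485 t-0.0386 z0.0699 yaw9.64 grip-0.01 [-0.5  0.  -0. ] [ 0.09  0.04 -0.34  2.19  0.15  0.79 -1.75]
tool shift [-0.0029  0.0012  0.0027]
vial 32 s0.5932 t-0.1483 z0.0912
vial 33 s0.4936 t-0.1528 z0.0916
cap 39 s0.6526 t-0.0295 z0.0366
vial 28 s0.5920 t-0.1436 z0.0938
vial 31 s0.4945 t-0.1464 z0.0944
```

Lift clear and move back over the board so the box can be seen.

apply_moves:
  commands:
    - [0, 0, -0.035, 0, 1]
    - [0, 0, -0.035, 0, 1]
    - [0, 0.02, -0.035, 0, 1]
    - [0, 0.04, -0.01, 0, 1]
    - [0, 0.04, 0, 0, 1]

```text
clock: 12.93
position: [0.4463, -0.0607, 0.1963]
ee_rot: [0.993, 0.085, 0.07, 0.034]
ft_force: [1.8, -0.5, -0.7]
grip_width: -0.002
```

apply_moves:
  commands:
    - [0, 0.04, 0, 0, 1]
    - [0, 0.04, 0, 0, 1]
    - [0, 0.03, 0, 0, 1]
    - [0, 0, 0, 0, 1]
    - [0, 0, 0, 0, 1]

```text
clock: 13.35
position: [0.463, -0.1877, 0.2108]
ee_rot: [0.994, 0.078, 0.074, 0.037]
ft_force: [1.0, 0.3, -0.3]
grip_width: 0.0
```

```bash
python3 -c "
from h import *
st();caps('side');caps();save('top','top9.png')"
```

```text
t13.35 s0.4270 t-0.2593 z0.2108 yaw9.28 grip0.00 [ 1.   0.3 -0.3] [ 0.31 -0.05 -0.03  1.95  0.02  1.08 -1.14]
vial 32 s0.5932 t-0.1489 z0.0921
vial 37 s0.4942 t-0.1524 z0.0910
cap 39 s0.6534 t-0.0316 z0.0398
cap 37 s0.5467 t-0.0283 z0.0365
cap 66 s0.4475 t-0.0122 z0.0256
vial 27 s0.5923 t-0.1430 z0.0940
vial 33 s0.4948 t-0.1469 z0.0955
```

View pics/top9.png

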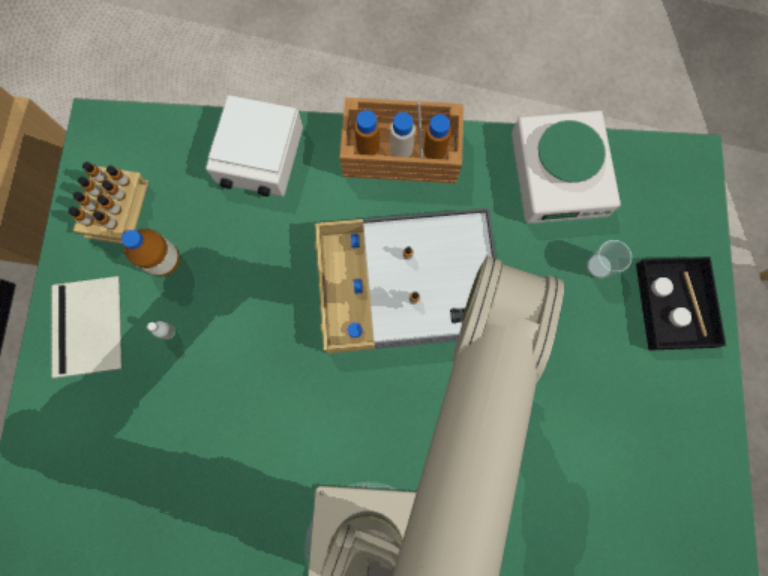

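The picture shows all three caps in the box, at (355,241), (358,286) and (354,330). Both bottles stand where they started, at (408,253) and (414,297), nothing else has moved, and the arm is clear.

```bash
python3 -c "
from workcell import workorder
print(workorder.hand_in())"
```

```text
the job is handed in; nothing more can be done
None
```

All three blue caps are in the wooden collecting box, and the job was handed in at about 13.4 s of the 58 s allowed. I pushed each cap along its own lane with the shut fingers and over the open edge, without picking any up.

**Caps:** in the last top view all three lie in the box, with their tops at 40, 37 and 26 mm above the bench. Two came to rest on their rims and one lies flat. That view may hide part of the box floor.

**Bottles:** in the side camera both stayed upright and within about 1 mm of where I measured them during the first sweep. The top camera put them about 5 mm further along the board than the side camera. That gap was there from the start, so it is calibration or viewing bias rather than movement.

**Rest of the bench:** everything else looked unmoved in the last picture, and the arm was clear of everything. The wrist forces I read stayed under about 3 N.

**Changes and drift:**
- I first meant to push with the fingers opened across the lane. The gripper's knuckles looked likely to hit the bottles, so I turned it a quarter and shut the fingers.
- The tool tilted a few degrees and drifted a few millimetres along the way, and I corrected for this as I went.

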